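# Clamp a carving blank in the bench screw clamp

## Task

Push the big wooden blank along the clamp's channel until its end is fully home against the end stop. Then turn the crank on top of the clamp clockwise (seen from above) until the sprung jaw pad presses firmly down on the blank, its spring at least half squeezed (turning on until the crank stops by itself is fine too), and leave it clamped like that. Leave the other things on the bench where they are.

Things in the scene. Friction and masses are not known exactly. Their poses are not given: they have to be found in the camera images.
- clamp: Dark steel C-frame screw clamp, fixed to the bench. Origin on the bench top straight under the vertical screw axis; x points from the column to the open side of the throat, y along the channel, z up. Column at x -115 to -65, y -30 to 30 mm; head over the channel at x -115 to 35, y -25 to 25, z 117 to 164 mm. Only the crank rises above that. The blank goes in from the +y end, pushed towards -y.
- stop (a point): Foot of the end stop's face, mid-channel, at y = -60 mm in the clamp's frame; the face looks to +y, stop 35 mm high. From here the channel runs in +y: two rails 18 mm high, 64 mm apart, up to y = 75 mm, then a flared mouth up to 100 mm. No floor plate: the blank slides on the bench top.
- block: The blank: pale wood block 60 x 170 x 50 mm (x, y, z), 0.25 to 0.5 kg, loose, flat on the bench. Origin: centre of its underside; long axis y, along the clamp's y. At the start its front (-y) part is between the rails, its end 50 to 110 mm short of the stop, its rear sticking out of the mouth. When home, its origin is at y = 25 mm in the clamp's frame, its rear end at y = 110 mm.
- handle (a point): Middle of the crank's upright wooden handle: round, 18 to 22 mm thick, 60 mm high (z 188 to 248 mm; this point 218 mm). It stands 60 mm from the screw axis on a flat arm 18 mm wide, top at z = 188 mm; hub top at 190 mm. It goes round at constant height. A tool can push it from any side or pinch it from above.
- crank (a joint): Crank angle in rad, 0 to 13.5 (hard stops), growing clockwise seen from above; it lowers the jaw 2 mm per rad (12.6 mm a turn). The handle's direction from the screw axis, counter-clockwise from the clamp's x axis, is -0.3 minus this value. It starts between 0 and 2.5, stays where it is left, and needs about 2 to 3 N at the handle.
- pad (a joint): How far the jaw pad is squeezed up against its spring, in m: 0 when free, 0.0085 at most. The force is 4 N plus 2 N per mm. With the blank under it the pad touches at crank = 10 rad, is squeezed 3 mm at about 11.5, 4 mm (half) at 12 and 7 mm at the crank's stop (13.5).
- pad_face (a point): Centre of the underside of the round, cork-faced jaw pad (52 mm across, 12 mm thick), on the screw axis. Its height over the bench is 70 mm minus 2 mm per rad of crank while free; it rests at 50 mm on top of the blank.
- figurine: Bystander: turned wooden figurine, 56 mm across, 105 mm high, standing near the clamp on the open side. Origin at the centre of its foot.
- billet: Bystander: smaller wooden billet 40 x 110 x 30 mm lying near the clamp on the open side. Origin at the centre of its underside.
- jar: Bystander: blue plastic jar 76 mm across, 85 mm high. Origin at the centre of its foot.
- log: Bystander: upright dark log, 72 mm across, 110 mm high. Origin at the centre of its foot.
- cone: Bystander: upright pointed wooden blank, 54 mm across, 108 mm high. Origin at the centre of its foot.
- tray: Bystander: green tray 120 x 170 x 22 mm. Origin at the centre of its underside.
- rasp: Bystander: red-handled hand tool 190 mm long lying on the bench. Origin under its middle.
Things that resemble listed ones, but are neither listed nor needed, are in the scene too. Leave any orange look-alike of the block alone.

How it is judged:
By the outcome, as a careful person would: the job done as asked, in the order asked, and still so for the second after the job is handed in, with the robot touching nothing.
It also fails if it takes over 69 s, if anything falls off the work surface, if the arm or the gripper's body presses on something with over 40 N, if the wrist force passes 120 N, or if a joint passes its speed limit or range.

## Robot

A 7-joint arm with a two-finger parallel gripper is mounted at the origin on the work surface. World frame = base frame: x ahead of the robot, y to its left, z up, the work surface at z = 0. Lengths are in m, angles in rad, forces in N, time in s.
With the tool pointing down it reaches from about 0.4 to 0.85 m from the base axis. Payload 10.4 kg.
Tool frame: the origin (TCP) lies at the very end of the fingers, on their centre line; the grasp point (between the pads) lies 19 mm behind it (manip.grip_point_offset is the distance from the TCP to the grasp point, in m); z points along the fingers, y is the line along which they close (so a half turn about z gives the same grasp; the last joint's range is limited). The gripper opens to 85 mm and grips with 20 to 120 N. Pads are 22 mm wide; open, the fingers measure 114 mm over their backs; the gripper's body (76 mm by 85 mm) begins 54 mm behind the grasp point. The pads swing forward as they close: fully open they stand 13 mm farther back than shut.
Start: joints at [1.102, 0.332, -0.065, 1.46, 0.022, 1.35, -0.088], TCP at [0.27, -0.564, 0.231] pointing down, gripper open.
Joint ranges: [-2.6, 2.6], [-0.5, 2.12], [-1.47, 1.34], [0.16, 2.42], [-1.27, 4.41], [0.06, 2.06], [-2.6, 2.6]. Speed limits (rad/s): [2.22, 2.22, 2.79, 2.79, 3.14, 3.14, 3.14].

## Interface

Orientations are given as a unit quaternion [x, y, z, w].
In Python, from workcell import manip gives the robot as it stands. The module is installed in compiled form; this text tells all that it offers.
- The arm moves only by the tool step_arm, never from a script. Its argument "moves" is a list of rows, each a list of 7 numbers: the closure, from 0 (fully open) to 1 (shut), then the shift along the world's x, y, z in mm, then the turn, a rotation vector about the world's x, y, z in rad. In form: [[grip, tx, ty, tz, ax, ay, az], ...]. A call has 1 to 10 rows; each row is the pose to reach, as a shift and turn from the pose commanded when the call began; what a row does not reach only later rows make up. A row lasts 1/10 s, in which the tool goes at most 50 mm and 8.59 degrees, less where a joint would pass 70% of its speed; a pose out of reach is approached as far as the arm can. A call with a gripper value outside its range is refused whole. The fingers move at their own pace and stop on an object; "grip_force" is the grip in N (left out, the last holds). Time passes only in rows, so rows that repeat a pose let the fingers close. It gives the time, the measured TCP pose, the force, the opening and the grip force at its end, in the units of the state.
- manip.get_obs(): the state, without advancing time (a new reading comes with each control period).
- manip.camera(name): name is "scene" or "top"; returns a dict with "image" (384x512x3 uint8, blue, green, red), "K" (3x3 intrinsics, pixels), "rvec" (rotation vector, rad) and "tvec" (3), from world to camera coordinates, as OpenCV has them. Camera axes: x right, y down, z forward; pixel columns grow to the right and rows downward; lengths in m; the calibration is good to about 2 mm. A picture is of the moment at which its call begins. There is no depth.
- manip.hand_in(): hands the job in; it is judged then, once.
The state is a dict: "clock": time; "joint_pos": joint angles; "joint_velocities": joint speeds; "tau": joint torques, N m; "position": TCP position; "ee_rot": TCP orientation; "ft_force": force on the tool from outside, world axes, zero at the start; "torque": the same for the moment, N m; "grip_width": opening from 0.0 (shut) to 1.0 (fully open); "grasp_force": force on a finger pad.
Only numpy, scipy, OpenCV 4.12 (cv2) and the standard library are available. Lean on these libraries where they do the work, as an engineer would, in place of code of your own. Each camera call takes 0.05 s, during which the arm holds its last target. There are 200 camera calls.

## Working session

There is one attempt and no reset: what is moved stays moved. The work goes in short steps, Python scripts to look and compute and a tool call to move; the robot and the scene stay as the last step left them, time stands still between calls to the robot, and variables do not carry over. Pictures are saved under pics/ and viewed, at most 10 in all, crops included, and the job is handed in when it is done.

Besides the shell and the picture viewer there is one more tool, called after "Call:" by a JSON object that holds its "op" and its "data", one argument or row to a line. step_arm: Moves the arm, as the interface text tells. Its arguments: {"type":"object","properties":{"moves":{"type":"array","items":{"type":"array","items":{"type":"number"}}},"grip_force":{"type":"number"}},"required":["moves"]}

```bash
mkdir -p pics; cat > h.py <<'E'
import numpy as np, cv2
from workcell import manip
def ray(c,u,v):
    R=cv2.Rodrigues(np.array(c["rvec"],float))[0]; t=np.array(c["tvec"],float).ravel()
    return -R.T@t, R.T@np.linalg.solve(np.array(c["K"]),[u,v,1.])
def onz(c,u,v,z):
    o,d=ray(c,u,v); return o+d*(z-o[2])/d[2]
def px(c,p):
    return cv2.projectPoints(np.array(p,float).reshape(-1,1,3),np.array(c["rvec"],float),np.array(c["tvec"],float),np.array(c["K"],float),None)[0].reshape(-1,2)
def tri(*rs):
    A=0;b=0
    for o,d in rs:
        d=d/np.linalg.norm(d);P=np.eye(3)-np.outer(d,d);A=A+P;b=b+P@o
    return np.linalg.solve(A,b)
E
python3 - <<'E'
from h import *
import pickle
cs={n:manip.camera(n) for n in("scene","top")}
pickle.dump(cs,open("c0.pkl","wb"))
for n,c in cs.items():
    cv2.imwrite(f"pics/{n}0.png",cv2.resize(c["image"],(768,576),interpolation=cv2.INTER_CUBIC)); print(n,ray(c,256,192))
o=manip.get_obs();print(o["position"],o["ee_rot"],o["clock"],o["joint_pos"])
E
```

```text
scene (array([ 1.19242268, -1.13011306,  1.29747039]), array([-0.38022979,  0.64855055, -0.65947734]))
top (array([ 0.35532085, -0.03758193,  2.08204592]), array([ 0.08777565,  0.01432894, -0.99605804]))
[ 0.26933382 -0.56362351  0.23058658] [ 9.75259530e-01  2.21062046e-01 -1.70038989e-04 -6.26477899e-04] 0.1 [ 1.10240917  0.33284154 -0.06469491  1.46083299  0.02159534  1.34991158
 -0.08849328]
```

View pics/scene0.png

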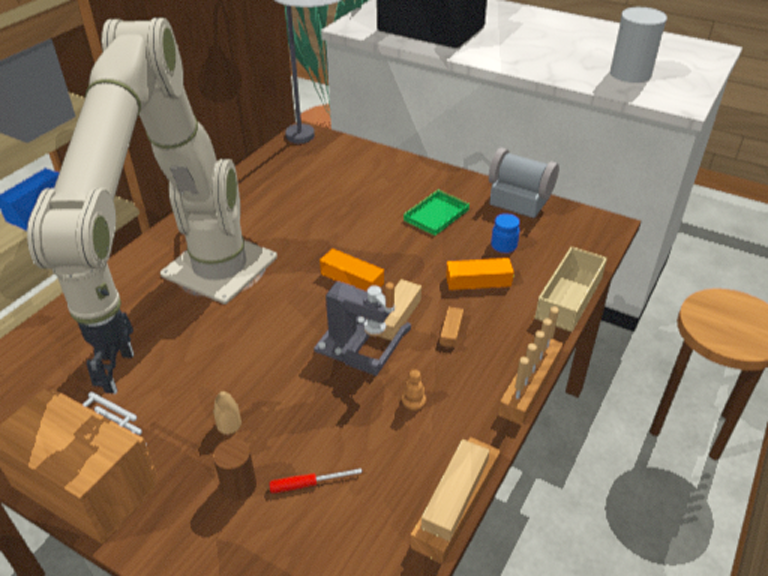

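View pics/top0.png

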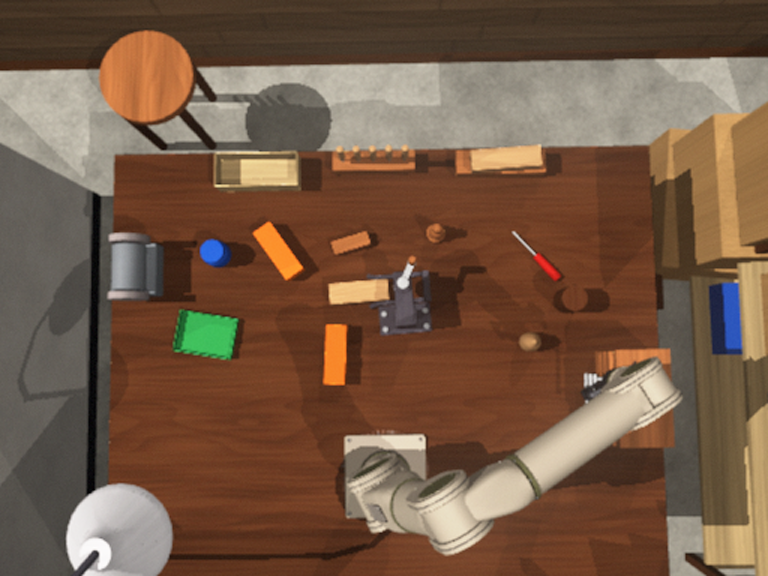

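The blank is at top px (358,291) of the enlarged picture, with the clamp at (404,290) and its open side facing away from the robot. The handle is at (411,262). The two orange look-alikes, billet (350,242) and figurine (436,232) are nearby.

```bash
python3 - <<'E'
from h import *
import pickle
cs=pickle.load(open("c0.pkl","rb"))
t=cs["top"]["image"][150:235,205:315]; s=cs["scene"]["image"][175:255,200:300]
a=cv2.resize(t,None,fx=7,fy=7,interpolation=cv2.INTER_CUBIC);b=cv2.resize(s,None,fx=7,fy=7,interpolation=cv2.INTER_CUBIC)
cv2.imwrite("pics/tc.png",a);cv2.imwrite("pics/sc.png",b)
c=cs["top"]
hsv=cv2.cvtColor(c["image"],cv2.COLOR_BGR2HSV)
m=cv2.inRange(hsv,(10,50,150),(28,150,255)); m[:, :210]=0;m[:,265:]=0;m[:175]=0;m[215:]=0
cn=max(cv2.findContours(m,0,1)[0],key=cv2.contourArea);r=cv2.minAreaRect(cn);print(r)
for p in cv2.boxPoints(r):print(p,onz(c,*p,.05))
E
```

```text
((238.5758514404297, 193.9103546142578), (14.36686897277832, 40.02792739868164), 85.2363510131836)
[218.03447 188.41382] [0.55260314 0.15473118 0.05      ]
[257.92413 185.08966] [ 0.56408626 -0.01708226  0.05      ]
[259.11725 199.40689] [ 0.50227577 -0.02123269  0.05      ]
[219.22757 202.73105] [0.49081288 0.15012082 0.05      ]
```

View pics/tc.png

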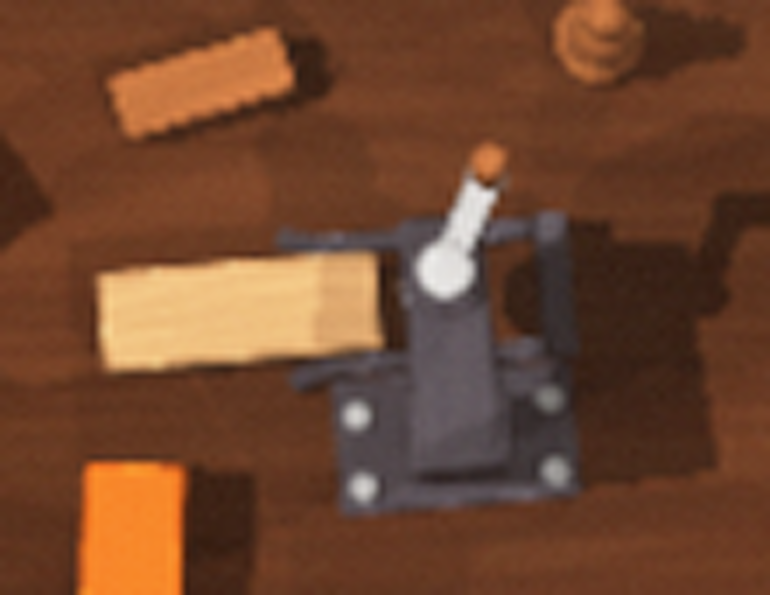

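View pics/sc.png

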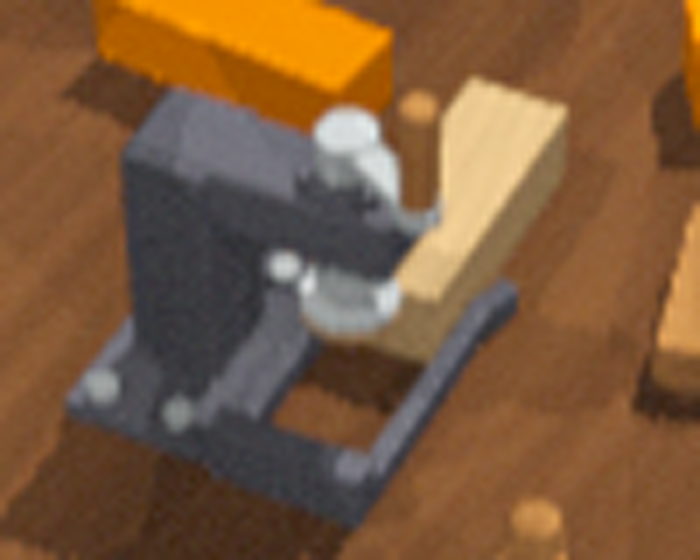

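The blank's top face comes out at 62 x 172 mm with yaw ≈ +0.067, which matches. In the top crop the hub is at (446,270), the handle top at (489,160), and the stop's inner edge at about x=541. In the scene crop the hub is at (347,128) and the handle top at (418,105).

```bash
python3 - <<'E'
from h import *
import pickle
cs=pickle.load(open("c0.pkl","rb"));T,S=cs["top"],cs["scene"]
ft=lambda x,y:(205+(x+.5)/7-.5,150+(y+.5)/7-.5)
fs=lambda x,y:(200+(x+.5)/7-.5,175+(y+.5)/7-.5)
hub=onz(T,*ft(446,270),.19);han=onz(T,*ft(489,160),.248)
print("hub",hub,onz(S,*fs(347,128),.19),tri(ray(T,*ft(446,270)),ray(S,*fs(347,128))))
print("han",han,onz(S,*fs(418,105),.248),tri(ray(T,*ft(489,160)),ray(S,*fs(418,105))))
print("dist",np.linalg.norm((han-hub)[:2]),np.arctan2(*(han-hub)[1::-1]))
print("stop inner top corners",onz(T,*ft(541,240),.035),onz(T,*ft(548,345),.035))
# rails top inner edges, z=18mm
print("rail far",onz(T,*ft(305,248),.018),onz(T,*ft(395,245),.018),onz(T,*ft(535,236),.018))
print("rail near",onz(T,*ft(330,365),.018),onz(T,*ft(395,352),.018))
E
```

```text
hub [ 0.53672569 -0.05976348  0.19      ] [ 0.53574754 -0.05653468  0.19      ] [ 0.53690562 -0.0594315   0.19263963]
han [ 0.59216158 -0.08405176  0.248     ] [ 0.59061336 -0.08226331  0.248     ] [ 0.59180606 -0.08407745  0.24990338]
dist 0.06052320747041335 -0.41294141274824914
stop inner top corners [ 0.56924789 -0.12068168  0.035     ] [ 0.50404359 -0.12369072  0.035     ]
rail far [0.56848714 0.02597352 0.018     ] [ 0.56942314 -0.03023271  0.018     ] [ 0.5735967  -0.11767993  0.018     ]
rail near [0.49504906 0.01142909 0.018     ] [ 0.50248798 -0.02914579  0.018     ]
```

Hub is at (0.5365,-0.059) and the handle radius checks at 60 mm. The stop agrees within 3 mm, and the push needed is about 101 mm. Next I move over the spot behind the blank's rear end.

Call:
{"op": "step_arm", "data": {
  "moves": [
    [0.5, 0, 0, 50, 0, 0, 0.14],
    [0.5, 0, 0, 100, 0, 0, 0.28],
    [0.5, 15, 45, 100, 0, 0, 0.42],
    [0.5, 30, 90, 100, 0, 0, 0.56],
    [0.5, 45, 135, 100, 0, 0, 0.7],
    [0.5, 60, 180, 100, 0, 0, 0.84],
    [0.5, 75, 225, 100, 0, 0, 0.98],
    [0.5, 90, 270, 100, 0, 0, 1.1],
    [0.5, 105, 315, 100, 0, 0, 1.19],
    [0.5, 120, 360, 100, 0, 0, 1.19]
  ]
}}

```text
clock: 1.1
position: [0.3896, -0.2019, 0.3311]
ee_rot: [0.683, 0.731, -0.0, -0.0]
ft_force: [1.0, 0.6, -0.1]
grip_width: 0.5
grasp_force: 0.0
```

Call:
{"op": "step_arm", "data": {
  "moves": [
    [0.5, 16, 47, 0, 0, 0, 0],
    [0.5, 32, 94, 0, 0, 0, 0],
    [0.5, 47, 141, 0, 0, 0, 0],
    [0.5, 63, 188, 0, 0, 0, 0],
    [0.5, 79, 235, 0, 0, 0, 0],
    [0.5, 95, 282, 0, 0, 0, 0],
    [0.5, 110, 329, 0, 0, 0, 0],
    [0.5, 126, 376, 0, 0, 0, 0],
    [0.5, 132, 397, -30, 0, 0, 0],
    [0.5, 132, 397, -80, 0, 0, 0]
  ]
}}

```text
clock: 2.1
position: [0.5221, 0.1983, 0.2522]
ee_rot: [0.682, 0.732, 0.003, -0.0]
ft_force: [0.9, -0.8, -0.2]
grip_width: 0.499
grasp_force: 0.0
```

Call:
{"op": "step_arm", "data": {
  "moves": [
    [0.5, 0, 0, -50, 0, 0, 0],
    [0.5, 0, 0, -100, 0, 0, 0],
    [0.5, 0, 0, -150, 0, 0, 0],
    [0.5, 0, 0, -190, 0, 0, 0],
    [0.5, 0, 0, -215, 0, 0, 0],
    [0.5, 0, 0, -227, 0, 0, 0],
    [0.5, 0, 0, -227, 0, 0, 0]
  ]
}}

```text
clock: 2.8
position: [0.5207, 0.1928, 0.0232]
ee_rot: [0.684, 0.73, -0.001, -0.001]
ft_force: [0.9, 0.1, 0.5]
grip_width: 0.5
grasp_force: 0.0
```

Call:
{"op": "step_arm", "data": {
  "moves": [
    [0.5, 1, -12, 0, 0, 0, 0],
    [0.5, 2, -24, 0, 0, 0, 0],
    [0.5, 2, -34, 0, 0, 0, 0],
    [0.5, 3, -44, 0, 0, 0, 0],
    [0.5, 4, -54, 0, 0, 0, 0],
    [0.5, 4, -64, 0, 0, 0, 0],
    [0.5, 5, -74, 0, 0, 0, 0],
    [0.5, 6, -84, 0, 0, 0, 0],
    [0.5, 6, -94, 0, 0, 0, 0],
    [0.5, 7, -104, 0, 0, 0, 0]
  ]
}}

```text
clock: 3.8
position: [0.5292, 0.0891, 0.0251]
ee_rot: [0.684, 0.73, 0.001, 0.0]
ft_force: [1.6, 5.3, 4.2]
grip_width: 0.495
grasp_force: 2.7
```

Call:
{"op": "step_arm", "data": {
  "moves": [
    [0.5, 0, -4, 0, 0, 0, 0],
    [0.5, 1, -8, 0, 0, 0, 0],
    [0.5, 1, -12, 0, 0, 0, 0],
    [0.5, 1, -16, 0, 0, 0, 0],
    [0.5, 1, -19, 0, 0, 0, 0],
    [0.5, 1, -22, 0, 0, 0, 0]
  ]
}}

```text
clock: 4.4
position: [0.5303, 0.0677, 0.0249]
ee_rot: [0.684, 0.73, 0.001, 0.0]
ft_force: [4.0, 6.5, 1.4]
grip_width: 0.498
grasp_force: 2.8
```

Continue slowly until the force rises.

Call:
{"op": "step_arm", "data": {
  "moves": [
    [0.5, 0, -2, 0, 0, 0, 0],
    [0.5, 0, -4, 0, 0, 0, 0],
    [0.5, 0, -6, 0, 0, 0, 0],
    [0.5, 0, -6, 0, 0, 0, 0]
  ]
}}

```text
clock: 4.8
position: [0.5303, 0.0634, 0.025]
ee_rot: [0.683, 0.73, 0.002, -0.0]
ft_force: [4.8, 10.2, -0.5]
grip_width: 0.499
grasp_force: 5.2
```

Call:
{"op": "step_arm", "data": {
  "moves": [
    [0.5, 0, -2, 0, 0, 0, 0],
    [0.5, 0, -4, 0, 0, 0, 0],
    [0.5, 0, -4, 0, 0, 0, 0]
  ]
}}

```text
clock: 5.1
position: [0.5302, 0.0633, 0.0252]
ee_rot: [0.682, 0.731, 0.004, -0.001]
ft_force: [5.5, 21.5, -1.7]
grip_width: 0.501
grasp_force: 11.1
```

It stopped at y=0.0633 with 21 N, against an expected 0.062, so the blank is home. I back off, raise the arm and check with the camera.

Call:
{"op": "step_arm", "data": {
  "moves": [
    [0.5, 0, 20, 0, 0, 0, 0],
    [0.5, 0, 50, 0, 0, 0, 0],
    [0.5, 0, 50, 50, 0, 0, 0],
    [0.5, 0, 50, 100, 0, 0, 0],
    [0.5, 0, 50, 150, 0, 0, 0],
    [0.5, 0, 50, 200, 0, 0, 0],
    [0.5, 0, 50, 250, 0, 0, 0],
    [0.5, 0, 70, 290, 0, 0, 0],
    [0.5, 0, 90, 290, 0, 0, 0]
  ]
}}

```text
clock: 6.0
position: [0.531, 0.1468, 0.3197]
ee_rot: [0.685, 0.729, 0.002, 0.003]
ft_force: [0.1, 0.0, -0.8]
grip_width: 0.498
grasp_force: 0.0
```

```bash
python3 - <<'E'
from h import *
import pickle
cs={n:manip.camera(n) for n in("scene","top")}
pickle.dump(cs,open("c1.pkl","wb"))
t=cs["top"]["image"][150:235,205:315]; s=cs["scene"]["image"][175:255,200:300]
a=cv2.resize(t,None,fx=4,fy=4,interpolation=cv2.INTER_CUBIC);b=cv2.resize(s,(440,340),interpolation=cv2.INTER_CUBIC)
cv2.imwrite("pics/c1.png",cv2.resize(np.vstack([a,b])[:, :],None,fx=.88,fy=.88))
print(manip.get_obs()["position"])
E
```

```text
[0.52888922 0.14907301 0.31518991]
```

View pics/c1.png

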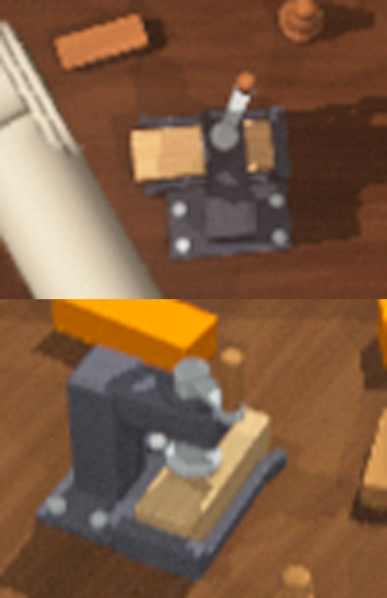

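The blank touches the stop (top crop right end ≈(272,145)), and the crank handle is unmoved at (245,80). Next I go over the handle and pinch it.

Call:
{"op": "step_arm", "data": {
  "moves": [
    [0.5, 12, -45, 0, 0, 0, 0],
    [0.5, 24, -90, 0, 0, 0, 0],
    [0.5, 36, -135, 0, 0, 0, 0],
    [0.5, 48, -180, 0, 0, 0, 0],
    [0.5, 60, -222, 0, 0, 0, 0],
    [0.5, 63, -233, 0, 0, 0, 0],
    [0.5, 63, -233, 0, 0, 0, 0]
  ]
}}

```text
clock: 6.8
position: [0.5918, -0.0895, 0.3127]
ee_rot: [0.686, 0.728, -0.001, -0.001]
ft_force: [0.3, 0.4, -0.4]
grip_width: 0.501
grasp_force: 0.0
```

Call:
{"op": "step_arm", "data": {
  "moves": [
    [0.5, 0, 4, -40, 0, 0, 0],
    [0.5, 0, 4, -70, 0, 0, 0],
    [0.5, 0, 4, -90, 0, 0, 0],
    [0.5, 0, 4, -100, 0, 0, 0],
    [0.5, 0, 4, -100, 0, 0, 0],
    [0.7, 0, 4, -100, 0, 0, 0],
    [0.9, 0, 4, -100, 0, 0, 0],
    [0.9, 0, 4, -100, 0, 0, 0],
    [0.9, 0, 4, -100, 0, 0, 0]
  ],
  "grip_force": 25
}}

```text
clock: 7.7
position: [0.5919, -0.0807, 0.2157]
ee_rot: [0.683, 0.73, -0.0, -0.001]
ft_force: [-7.7, 2.6, 4.9]
grip_width: 0.242
grasp_force: 25.0
```

```bash
python3 - <<'E'
import numpy as np
for k,s in enumerate([.2]+[.25]*5):
    t0=-.41-(0 if k==0 else 2+2.5*(k-1)); t=t0-s*np.arange(1,11)
    print(round(t0,2),[(round(60*(np.cos(a)-np.cos(t0))),round(60*(np.sin(a)-np.sin(t0)))) for a in t])
E
```

```text
-0.41 [(-6, -10), (-14, -20), (-23, -27), (-34, -32), (-45, -35), (-57, -36), (-69, -34), (-81, -30), (-91, -24), (-100, -16)]
-2.41 [(-9, 12), (-14, 26), (-15, 41), (-13, 56), (-7, 70), (2, 82), (13, 91), (27, 97), (42, 100), (56, 99)]
-4.91 [(14, -5), (27, -13), (37, -24), (44, -37), (48, -51), (48, -66), (44, -81), (37, -94), (27, -105), (14, -113)]
-7.41 [(-14, -5), (-29, -6), (-44, -3), (-57, 3), (-69, 13), (-78, 25), (-84, 38), (-86, 53), (-84, 68), (-79, 82)]
-9.91 [(9, 12), (20, 22), (33, 29), (48, 32), (63, 31), (77, 27), (90, 19), (101, 9), (108, -4), (112, -19)]
-12.41 [(0, -15), (-3, -30), (-10, -43), (-19, -54), (-32, -63), (-46, -68), (-61, -69), (-75, -67), (-89, -61), (-101, -52)]
```

Call:
{"op": "step_arm", "data": {
  "moves": [
    [0.9, -6, -10, 0, 0, 0, 0],
    [0.9, -14, -20, 0, 0, 0, 0],
    [0.9, -23, -27, 0, 0, 0, 0],
    [0.9, -34, -32, 0, 0, 0, 0],
    [0.9, -45, -35, 0, 0, 0, 0],
    [0.9, -57, -36, 0, 0, 0, 0],
    [0.9, -69, -34, 0, 0, 0, 0],
    [0.9, -81, -30, 0, 0, 0, 0],
    [0.9, -91, -24, 0, 0, 0, 0],
    [0.9, -100, -16, 0, 0, 0, 0]
  ]
}}

```text
clock: 8.7
position: [0.4943, -0.0989, 0.2164]
ee_rot: [0.684, 0.729, 0.001, 0.003]
ft_force: [7.4, -4.2, 1.1]
grip_width: 0.238
grasp_force: 25.1
```

Call:
{"op": "step_arm", "data": {
  "moves": [
    [0.9, -9, 12, 0, 0, 0, 0],
    [0.9, -14, 26, 0, 0, 0, 0],
    [0.9, -15, 41, 0, 0, 0, 0],
    [0.9, -13, 56, 0, 0, 0, 0],
    [0.9, -7, 70, 0, 0, 0, 0],
    [0.9, 2, 82, 0, 0, 0, 0],
    [0.9, 13, 91, 0, 0, 0, 0],
    [0.9, 27, 97, 0, 0, 0, 0],
    [0.9, 42, 100, 0, 0, 0, 0],
    [0.9, 56, 99, 0, 0, 0, 0]
  ]
}}

```text
clock: 9.7
position: [0.5474, 0.0207, 0.2157]
ee_rot: [0.677, 0.736, 0.008, -0.007]
ft_force: [3.5, 44.9, -8.5]
grip_width: 0.098
grasp_force: 34.9
```

Call:
{"op": "step_arm", "data": {
  "moves": [
    [0.9, 14, -5, 0, 0, 0, 0],
    [0.9, 27, -13, 0, 0, 0, 0],
    [0.9, 37, -24, 0, 0, 0, 0],
    [0.9, 44, -37, 0, 0, 0, 0],
    [0.9, 48, -51, 0, 0, 0, 0],
    [0.9, 48, -66, 0, 0, 0, 0],
    [0.9, 44, -81, 0, 0, 0, 0],
    [0.9, 37, -94, 0, 0, 0, 0],
    [0.9, 27, -105, 0, 0, 0, 0],
    [0.9, 14, -113, 0, 0, 0, 0]
  ]
}}

```text
clock: 10.7
position: [0.5621, -0.1135, 0.2145]
ee_rot: [0.684, 0.729, 0.0, 0.001]
ft_force: [2.6, 1.9, 0.7]
grip_width: 0.098
grasp_force: 1.3
```

The handle slipped out of the pinch. I lift the tool and find where the crank is now.

Call:
{"op": "step_arm", "data": {
  "moves": [
    [0.9, 0, 0, 40, 0, 0, 0],
    [0.9, 0, 0, 85, 0, 0, 0],
    [0.9, -45, -5, 100, 0, 0, 0],
    [0.9, -90, -10, 100, 0, 0, 0],
    [0.9, -130, -40, 100, 0, 0, 0],
    [0.9, -130, -80, 100, 0, 0, 0],
    [0.9, -130, -80, 100, 0, 0, 0]
  ]
}}

```text
clock: 11.4
position: [0.4293, -0.1989, 0.3146]
ee_rot: [0.688, 0.726, -0.002, 0.001]
ft_force: [0.6, 0.3, -0.3]
grip_width: 0.098
grasp_force: 0.0
```

```bash
cat > look.py <<'E'
import sys
from h import *
import pickle
k=sys.argv[1]
cs={n:manip.camera(n) for n in("scene","top")}
pickle.dump(cs,open(f"c{k}.pkl","wb"))
t=cs["top"]["image"][150:235,205:315]; s=cs["scene"]["image"][155:255,180:300]
a=cv2.resize(t,None,fx=4,fy=4,interpolation=cv2.INTER_CUBIC);b=cv2.resize(s,None,fx=3,fy=3,interpolation=cv2.INTER_CUBIC)
im=np.zeros((340,800,3),np.uint8);im[:,:440]=a;im[:300,440:]=b
cv2.imwrite(f"pics/c{k}.png",im)
print(manip.get_obs()["position"],manip.get_obs()["clock"])
E
python3 look.py 2
```

```text
[ 0.4315191  -0.19371973  0.314415  ] 11.5
```

View pics/c2.png

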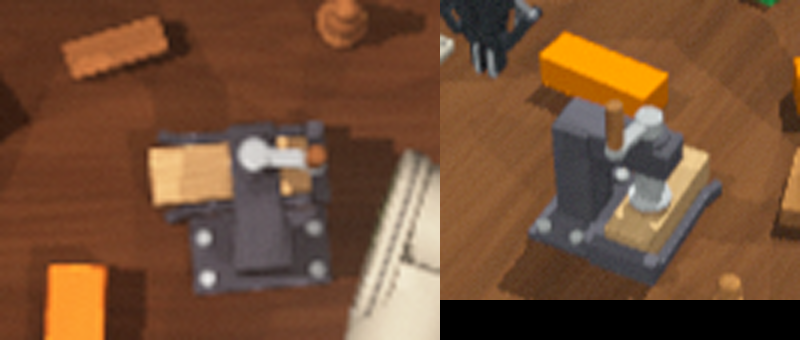

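Handle is at top crop (316,154) and hub at (253,153), so the crank points to world −y. That means the crank is at ≈1.4 or ≈7.6 rad, and the pad height will tell which. The blank is still home.

```bash
python3 - <<'E'
from h import *
import pickle
o=manip.get_obs();print("j",np.round(o["joint_pos"],3))
C=np.array([.5365,-.059])
for k in (1,2):
    cs=pickle.load(open(f"c{k}.pkl","rb"));S=cs["scene"]
    for q in ((.2,) if k==1 else (1.36,7.6)):
        z=.07-.002*q; print(k,q,"pad face px, top-rim px",px(S,[[*C,z],[*C,z+.012]]).round(1).tolist(), 'bottom edge', max(px(S,[[C[0]+.026*np.cos(a),C[1]+.026*np.sin(a),z] for a in np.linspace(0,6.3,60)])[:,1]).round(1))
    u=int(round(px(S,[[*C,.06]])[0,0]))
    hsv=cv2.cvtColor(S["image"],cv2.COLOR_BGR2HSV)
    print("col",u,[(r,int(hsv[r,u,1]),int(hsv[r,u,2])) for r in range(204,232)])
T=pickle.load(open("c2.pkl","rb"))["top"]
f=lambda x,y:(205+(x+.5)/4-.5,150+(y+.5)/4-.5)
h=onz(T,*f(316,154),.248);g=onz(T,*f(253,153),.19);print(h,g,np.arctan2(h[1]-g[1],h[0]-g[0]),np.hypot(*(h-g)[:2]))
E
```

```text
j [ 1.111e+00 -3.000e-03 -7.710e-01  1.674e+00 -1.000e-03  1.469e+00
  4.010e-01]
1 0.2 pad face px, top-rim px [[249.4, 218.5], [249.4, 216.1]] bottom edge 223.6
col 249 [(204, 26, 80), (205, 28, 82), (206, 23, 79), (207, 20, 77), (208, 20, 76), (209, 21, 74), (210, 21, 72), (211, 22, 69), (212, 25, 71), (213, 7, 77), (214, 7, 114), (215, 9, 135), (216, 6, 139), (217, 15, 139), (218, 6, 135), (219, 7, 151), (220, 9, 163), (221, 8, 153), (222, 44, 144), (223, 103, 146), (224, 117, 142), (225, 118, 158), (226, 110, 170), (227, 114, 175), (228, 112, 177), (229, 110, 178), (230, 112, 175), (231, 113, 174)]
2 1.36 pad face px, top-rim px [[249.5, 219.0], [249.4, 216.6]] bottom edge 224.1
2 7.6 pad face px, top-rim px [[249.5, 221.4], [249.5, 219.1]] bottom edge 226.6
col 249 [(204, 26, 68), (205, 26, 69), (206, 12, 66), (207, 17, 60), (208, 16, 64), (209, 16, 62), (210, 30, 59), (211, 21, 61), (212, 20, 65), (213, 15, 69), (214, 8, 102), (215, 4, 126), (216, 6, 128), (217, 6, 132), (218, 10, 128), (219, 10, 131), (220, 7, 138), (221, 7, 141), (222, 7, 151), (223, 8, 162), (224, 7, 150), (225, 43, 142), (226, 107, 143), (227, 114, 161), (228, 111, 177), (229, 106, 182), (230, 110, 176), (231, 110, 171)]
[ 0.53023676 -0.11855262  0.248     ] [ 0.53782995 -0.0581392   0.19      ] -1.6958278599799534 0.06088872920227058
```

The pad moved down 3 px, as predicted for 7.6, so the crank is at ≈7.7 rad. I will re-pinch and turn the tool with the crank so the handle cannot roll out: pre-rotate by +2.0 rad, then go down.

Call:
{"op": "step_arm", "data": {
  "moves": [
    [0.5, 0, 0, 0, 0, 0, 0.14],
    [0.5, 0, 0, 0, 0, 0, 0.28],
    [0.5, 10, 8, 0, 0, 0, 0.42],
    [0.5, 22, 17, 0, 0, 0, 0.56],
    [0.5, 34, 26, 0, 0, 0, 0.7],
    [0.5, 46, 36, 0, 0, 0, 0.84],
    [0.5, 58, 45, 0, 0, 0, 0.98],
    [0.5, 70, 54, 0, 0, 0, 1.12],
    [0.5, 84, 65, 0, 0, 0, 1.26],
    [0.5, 97, 75, 0, 0, 0, 1.4]
  ]
}}

```text
clock: 12.5
position: [0.5301, -0.1157, 0.3144]
ee_rot: [0.049, 0.999, 0.0, 0.0]
ft_force: [-0.0, 0.2, -0.2]
grip_width: 0.498
grasp_force: 0.0
```

Call:
{"op": "step_arm", "data": {
  "moves": [
    [0.5, 0, 0, 0, 0, 0, 0.14],
    [0.5, 0, 0, 0, 0, 0, 0.28],
    [0.5, 0, 0, 0, 0, 0, 0.42],
    [0.5, 0, 0, 0, 0, 0, 0.56],
    [0.5, 0, 0, 0, 0, 0, 0.6],
    [0.5, 0, 0, 0, 0, 0, 0.6]
  ]
}}

```text
clock: 13.1
position: [0.5296, -0.1163, 0.3143]
ee_rot: [-0.245, 0.969, 0.0, 0.0]
ft_force: [-0.4, 0.8, -0.2]
grip_width: 0.503
grasp_force: 0.0
```

```bash
python3 - <<'E'
from h import *
o=manip.get_obs();q=o["ee_rot"];print(o["position"],2*np.arctan2(q[1],q[0])-np.pi/2,q,np.round(o["joint_pos"],2))
E
```

```text
[ 0.52956512 -0.11632266  0.31432666] 2.066593979675707 [-2.45367557e-01  9.69430104e-01  1.78925077e-04  6.25948207e-05] [ 1.    0.24 -1.02  1.51  0.21  1.51  2.05]
```

Call:
{"op": "step_arm", "data": {
  "moves": [
    [0.5, 0, -2, -40, 0, 0, 0],
    [0.5, 0, -2, -75, 0, 0, 0],
    [0.5, 0, -2, -95, 0, 0, 0],
    [0.5, 0, -2, -102, 0, 0, 0],
    [0.7, 0, -2, -102, 0, 0, 0],
    [0.85, 0, -2, -102, 0, 0, 0],
    [0.85, 0, -2, -102, 0, 0, 0],
    [0.85, 0, -2, -102, 0, 0, 0]
  ],
  "grip_force": 40
}}

```text
clock: 13.9
position: [0.53, -0.1177, 0.2132]
ee_rot: [-0.245, 0.97, 0.0, 0.001]
ft_force: [0.4, 6.5, -3.6]
grip_width: 0.234
grasp_force: 40.1
```

```bash
python3 - <<'E'
import numpy as np
t0=-1.696
for k in range(4):
    t=t0-.14*np.arange(1,11)
    print(round(t0,2),[[.85,round(60*(np.cos(a)-np.cos(t0))),round(60*(np.sin(a)-np.sin(t0))),0,0,0,round(a-t0,2)] for a in t]); t0-=1.4
E
```

```text
-1.7 [[0.85, -8, 2, 0, 0, 0, np.float64(-0.14)], [0.85, -16, 4, 0, 0, 0, np.float64(-0.28)], [0.85, -24, 8, 0, 0, 0, np.float64(-0.42)], [0.85, -30, 13, 0, 0, 0, np.float64(-0.56)], [0.85, -37, 19, 0, 0, 0, np.float64(-0.7)], [0.85, -42, 25, 0, 0, 0, np.float64(-0.84)], [0.85, -46, 33, 0, 0, 0, np.float64(-0.98)], [0.85, -49, 40, 0, 0, 0, np.float64(-1.12)], [0.85, -51, 48, 0, 0, 0, np.float64(-1.26)], [0.85, -52, 57, 0, 0, 0, np.float64(-1.4)]]
-3.1 [[0.85, 0, 8, 0, 0, 0, np.float64(-0.14)], [0.85, 2, 17, 0, 0, 0, np.float64(-0.28)], [0.85, 4, 25, 0, 0, 0, np.float64(-0.42)], [0.85, 8, 32, 0, 0, 0, np.float64(-0.56)], [0.85, 12, 39, 0, 0, 0, np.float64(-0.7)], [0.85, 18, 46, 0, 0, 0, np.float64(-0.84)], [0.85, 24, 51, 0, 0, 0, np.float64(-0.98)], [0.85, 31, 55, 0, 0, 0, np.float64(-1.12)], [0.85, 39, 59, 0, 0, 0, np.float64(-1.26)], [0.85, 47, 61, 0, 0, 0, np.float64(-1.4)]]
-4.5 [[0.85, 8, 1, 0, 0, 0, np.float64(-0.14)], [0.85, 17, 1, 0, 0, 0, np.float64(-0.28)], [0.85, 25, 0, 0, 0, 0, np.float64(-0.42)], [0.85, 33, -2, 0, 0, 0, np.float64(-0.56)], [0.85, 41, -5, 0, 0, 0, np.float64(-0.7)], [0.85, 48, -10, 0, 0, 0, np.float64(-0.84)], [0.85, 54, -15, 0, 0, 0, np.float64(-0.98)], [0.85, 60, -21, 0, 0, 0, np.float64(-1.12)], [0.85, 65, -28, 0, 0, 0, np.float64(-1.26)], [0.85, 68, -36, 0, 0, 0, np.float64(-1.4)]]
-5.9 [[0.85, 3, -8, 0, 0, 0, np.float64(-0.14)], [0.85, 4, -16, 0, 0, 0, np.float64(-0.28)], [0.85, 4, -25, 0, 0, 0, np.float64(-0.42)], [0.85, 4, -33, 0, 0, 0, np.float64(-0.56)], [0.85, 2, -41, 0, 0, 0, np.float64(-0.7)], [0.85, -2, -49, 0, 0, 0, np.float64(-0.84)], [0.85, -6, -56, 0, 0, 0, np.float64(-0.98)], [0.85, -11, -63, 0, 0, 0, np.float64(-1.12)], [0.85, -17, -69, 0, 0, 0, np.float64(-1.26)], [0.85, -24, -74, 0, 0, 0, np.float64(-1.4)]]
```

Gripped (19.9 mm). Turning.

Call:
{"op": "step_arm", "data": {
  "moves": [
    [0.85, -8, 2, 0, 0, 0, -0.14],
    [0.85, -16, 4, 0, 0, 0, -0.28],
    [0.85, -24, 8, 0, 0, 0, -0.42],
    [0.85, -30, 13, 0, 0, 0, -0.56],
    [0.85, -37, 19, 0, 0, 0, -0.7],
    [0.85, -42, 25, 0, 0, 0, -0.84],
    [0.85, -46, 33, 0, 0, 0, -0.98],
    [0.85, -49, 40, 0, 0, 0, -1.12],
    [0.85, -51, 48, 0, 0, 0, -1.26],
    [0.85, -52, 57, 0, 0, 0, -1.4]
  ]
}}

```text
clock: 14.9
position: [0.4763, -0.0617, 0.2131]
ee_rot: [0.44, 0.898, -0.001, -0.001]
ft_force: [-7.6, 0.4, 3.3]
grip_width: 0.238
grasp_force: 41.1
```

Call:
{"op": "step_arm", "data": {
  "moves": [
    [0.85, 0, 8, 0, 0, 0, -0.14],
    [0.85, 2, 17, 0, 0, 0, -0.28],
    [0.85, 4, 25, 0, 0, 0, -0.42],
    [0.85, 8, 32, 0, 0, 0, -0.56],
    [0.85, 12, 39, 0, 0, 0, -0.7],
    [0.85, 18, 46, 0, 0, 0, -0.84],
    [0.85, 24, 51, 0, 0, 0, -0.98],
    [0.85, 31, 55, 0, 0, 0, -1.12],
    [0.85, 39, 59, 0, 0, 0, -1.26],
    [0.85, 47, 61, 0, 0, 0, -1.4]
  ]
}}

```text
clock: 15.9
position: [0.5236, 0.0016, 0.2131]
ee_rot: [0.915, 0.404, -0.001, -0.001]
ft_force: [-9.6, 7.3, 2.8]
grip_width: 0.237
grasp_force: 40.8
```

Call:
{"op": "step_arm", "data": {
  "moves": [
    [0.85, 8, 1, 0, 0, 0, -0.14],
    [0.85, 17, 1, 0, 0, 0, -0.28],
    [0.85, 25, 0, 0, 0, 0, -0.42],
    [0.85, 33, -2, 0, 0, 0, -0.56],
    [0.85, 41, -5, 0, 0, 0, -0.7],
    [0.85, 48, -10, 0, 0, 0, -0.84],
    [0.85, 54, -15, 0, 0, 0, -0.98],
    [0.85, 60, -21, 0, 0, 0, -1.12],
    [0.85, 65, -28, 0, 0, 0, -1.26],
    [0.85, 68, -36, 0, 0, 0, -1.4]
  ]
}}

```text
clock: 16.9
position: [0.5928, -0.0348, 0.2132]
ee_rot: [0.96, -0.28, -0.0, -0.001]
ft_force: [-0.1, 8.2, -3.8]
grip_width: 0.241
grasp_force: 40.0
```

Call:
{"op": "step_arm", "data": {
  "moves": [
    [0.85, 3, -8, 0, 0, 0, -0.14],
    [0.85, 4, -16, 0, 0, 0, -0.28],
    [0.85, 4, -25, 0, 0, 0, -0.38],
    [0.85, 4, -33, 0, 0, 0, -0.38],
    [0.85, 2, -41, 0, 0, 0, -0.38],
    [0.85, -2, -49, 0, 0, 0, -0.38],
    [0.85, -6, -56, 0, 0, 0, -0.38],
    [0.85, -6, -56, 0, 0, 0, -0.38]
  ]
}}

```text
clock: 17.7
position: [0.5893, -0.0942, 0.2139]
ee_rot: [0.89, -0.456, 0.003, -0.001]
ft_force: [13.3, -1.5, -8.3]
grip_width: 0.236
grasp_force: 40.2
```

The handle is at world angle −0.59, so crank ≈12.9 and the squeeze is ≈5.8 mm. I release, rise and check.

Call:
{"op": "step_arm", "data": {
  "moves": [
    [0.6, 0, 0, 0, 0, 0, 0],
    [0.5, 0, 0, 0, 0, 0, 0],
    [0.5, 0, 0, 0, 0, 0, 0],
    [0.5, 0, 0, 20, 0, 0, 0],
    [0.5, 0, 0, 60, 0, 0, 0],
    [0.5, 0, 0, 105, 0, 0, 0],
    [0.5, -45, -20, 110, 0, 0, 0],
    [0.5, -90, -40, 110, 0, 0, 0],
    [0.5, -130, -70, 110, 0, 0, 0],
    [0.5, -150, -110, 110, 0, 0, 0]
  ]
}}

```text
clock: 18.7
position: [0.4342, -0.2028, 0.3237]
ee_rot: [0.891, -0.454, 0.001, 0.0]
ft_force: [0.5, -1.4, 1.2]
grip_width: 0.5
grasp_force: 0.0
```

```bash
python3 look.py 3; python3 - <<'E'
from h import *
import pickle
S=pickle.load(open("c3.pkl","rb"))["scene"]
hsv=cv2.cvtColor(S["image"],cv2.COLOR_BGR2HSV)
print([(r,int(hsv[r,249,1]),int(hsv[r,249,2])) for r in range(218,234)])
E
```

```text
[ 0.43311261 -0.20861582  0.32300991] 18.8
[(218, 8, 130), (219, 10, 130), (220, 8, 128), (221, 10, 131), (222, 5, 144), (223, 7, 154), (224, 8, 161), (225, 7, 149), (226, 63, 157), (227, 117, 168), (228, 112, 173), (229, 109, 180), (230, 109, 177), (231, 111, 172), (232, 115, 171), (233, 113, 167)]
```

View pics/c3.png

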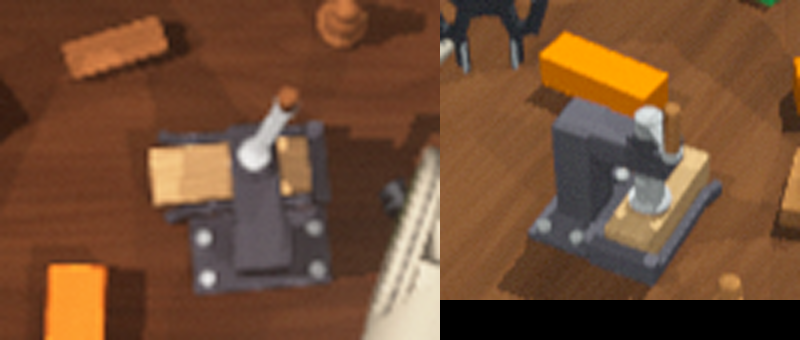

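The pad is down on the blank: its edge moved 3.75 px in total, against 3.9 px expected for contact. The handle at top crop (288,95) matches ≈−0.59, and the blank and bystanders are in place. I hand in.

```bash
python3 -c "
from workcell import manip
print(manip.hand_in())"
```

```text
the job is handed in; nothing more can be done
None
```

The blank is home against the end stop and clamped: the crank is at about 12.9 rad with the pad squeezed about 5.8 mm. The job was handed in at about 19 s, after the handle once slipped from the grip with about 45 N at the wrist and was re-gripped; the verdict was not shown.

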